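# Spread the oiled blocks and hold the curing lid half open

### The arm

A 6-joint arm with a two-finger parallel gripper is mounted at the origin on the work surface. World frame = base frame: x ahead of the robot, y to its left, z up, the work surface at z = 0. Lengths are in m, angles in degrees, forces in N, time in s.
With the tool pointing down it reaches from about 0.25 to 0.8 m from the base axis. Payload 3.9 kg.
Tool frame: the origin (TCP) lies at the very end of the fingers, on their centre line; the grasp point (between the pads) lies 19 mm behind it (env.pinch_z is the z of the grasp point in the tool frame, in m); z points along the fingers, y is the line along which they close (so a half turn about z gives the same grasp; the last joint's range is limited). The gripper opens to 85 mm and grips with 20 to 120 N. Pads are 22 mm wide; open, the fingers measure 114 mm over their backs; the gripper's body (76 mm by 85 mm) begins 54 mm behind the grasp point. The pads swing forward as they close: fully open they stand 13 mm farther back than shut.
Start: joints at [-68.125, 14.897, -7.913, 67.191, 0, 90], TCP at [0.196, -0.487, 0.231] pointing down, gripper open.
Joint ranges: [-159.42, 159.42], [-47.68, 98.78], [-73.54, 78.23], [-108.79, 121.32], [-90, 84.71], [-180, 180]. Speed limits (degrees/s): [147.25, 147.25, 180, 180, 180, 180].

### API

Orientations are given as [roll, pitch, yaw] about the fixed x, y, z axes, in that order (R = Rz(yaw) Ry(pitch) Rx(roll)).
In Python, from station import env gives the robot as it stands. The module is installed in compiled form; this text tells all that it offers.
- The arm moves only by the tool arm_command, never from a script. Its argument "rows" is a list that holds one entry, the list of rows, each a list of 6 numbers: the shift along the tool's x, y, z in mm, then the turn, a rotation vector about the tool's x, y, z in degrees. In form: [[[dx, dy, dz, rx, ry, rz], ...]]. A call has 1 to 5 rows; each row shifts and turns the commanded pose from where the row before left it, along the tool's axes as they then stand; what a row does not reach is not made up. A row lasts 1/8 s, in which the tool goes at most 62.5 mm and 10.7 degrees, less where a joint would pass 70% of its speed; a pose out of reach is approached as far as the arm can. A call is refused whole if a number of a shift passes 62.5 or a number of a turn 10.7, either way. A call with a gripper value outside its range is refused whole. "grip" is the closure, from -1 (fully open) to 1 (shut), set as the call begins (left out, the last holds). The fingers move at their own pace and stop on an object; the grip force is fixed at half the most. Time passes only in rows, so rows that do not move let the fingers close. It gives the time, the measured TCP pose, the force, the opening and the grip force at its end, in the units of the state.
- env.observe(): the state, without advancing time (a new reading comes with each control period).
- env.get_image(name): name is "scene" or "top"; returns a dict with "pixels" (420x560x3 uint8, red, green, blue), "depth" (420x560 float32, m along the optical axis (not along the pixel's ray), 0 where there is no reading), "fx", "fy", "cx", "cy" (pixels), "camera_from_world" (4x4, takes a point from world to camera coordinates). Camera axes: x right, y down, z forward; pixel columns grow to the right and rows downward; lengths in m; the calibration is good to about 2 mm. A picture is of the moment at which its call begins.
- env.close_job(): hands the job in; it is judged then, once.
Trained networks look in the newest picture that a camera, given by its name, has taken for a name from the list of things; names that differ only in an ending like _2 or _b are one class to them, and where a whole thing is asked for, a point or a joint stands for the part that bears it (a point fixed in the world has none). Each returns a list of dicts, best first, with "confidence" (0 to 1); they miss things now and then, are a little off and sometimes report something else, mostly with a low value. They report only what shows in the picture. A call takes as long as a camera call. They do not tell look-alikes from the thing itself.
- env.search_frame(camera, target): "bbox" ([left, top, width, height] in pixels, round what is visible of it).
- env.tip_of(camera, target): "position" ([column, row] in pixels: a listed point, or the origin of a listed thing).
The state is a dict: "t": time; "joint_pos": joint angles; "joint_vel": joint speeds; "effort": joint torques, N m; "eef_pos": TCP position; "ee_rot": TCP orientation; "force": force on the tool from outside, world axes, zero at the start; "wrist_torque": the same for the moment, N m; "finger_gap": opening from 0.0 (shut) to 1.0 (fully open); "grip_force": force on a finger pad.
Only numpy, scipy, OpenCV 4.12 (cv2) and the standard library are available. Lean on these libraries where they do the work, as an engineer would, in place of code of your own. Each camera call takes 0.05 s, during which the arm holds its last target. There are 200 camera calls.

### The job

Spread the pile of wooden blocks in the curing tray into one even layer, none resting on another and at least one clear of the lines in each of the four quarters marked on the tray floor. Then bring the amber lid forward from its rest and finish holding it with the gripper at 45 degrees open, so that its lamp warms the blocks while the fumes can escape: it falls shut if let go, so never let it drop shut, rest it on nothing else, and do not let go at the end. Leave the pot, the bowl and the cat figurine where they are.

Things in the scene. Friction and masses are not known exactly. Their poses are not given: they have to be found in the camera images.
- tray: Grey open curing tray fixed to the bench, outside 202 (x) x 212 (y) x 50 mm high, walls and floor 6 mm (inside 190 x 200). Origin: centre of underside, on the bench; x to the end with the blue power unit (50 mm long, 48 high, beyond the wall), y to the lid's hinge, z up. White lines on the floor through the centre, along x and y, mark four quarters of 95 x 100 mm.
- lid (a joint): Angle of the amber lid (rad): 0 shut (level on the rim), 1.57 upright, 2.0 fully open against its stop, leaning back past upright: it starts and stays there by itself. Brought forward past upright it falls shut if let go (light damping, no holding friction). Flat plate 202 x 212 x 6 mm, about 0.35 kg (varies).
- lid_hinge (a point): Middle of the lid's hinge axis, over the tray's +y rim: (0, 106, 54) mm in the tray's frame. The axis runs along the tray's x. At joint angle a the middle of the lid's bar lies 250*cos(a) mm from here toward the tray's -y and 250*sin(a) mm up.
- lid_bar (a point): Middle of the lid's black round grip bar, 10 mm thick, 110 mm long, parallel to the hinge, 250 mm from its axis in the plate's plane; 33 mm free gap between bar and plate, end legs 55 mm either side. Fingers closing along the tray's y can pinch it from straight above at any angle over 0.6; it turns between the pads as the lid swings.
- block1: Loose hardwood block, 32 mm (its x) by 30 mm (its y) by 26 mm high, edges slightly rounded, about 22 g. Origin: its centre; z up. At the start the middle block of the pile's bottom row of three, lying on the tray floor. The sides across the row (y) are free for fingers. All five blocks count alike.
- block2: Loose hardwood block, 32 mm (its x) by 30 mm (its y) by 26 mm high, edges slightly rounded, about 22 g. Origin: its centre; z up. At the start the +x end of the bottom row (about 34 mm from the middle block, along its x). The sides across the row (y) are free for fingers. All five blocks count alike.
- block3: Loose hardwood block, 32 mm (its x) by 30 mm (its y) by 26 mm high, edges slightly rounded, about 22 g. Origin: its centre; z up. At the start the -x end of the bottom row (about 34 mm from the middle block). The sides across the row (y) are free for fingers. All five blocks count alike.
- block4: Loose hardwood block, 32 mm (its x) by 30 mm (its y) by 26 mm high, edges slightly rounded, about 22 g. Origin: its centre; z up. At the start on top of the row, over the joint toward its +x end. The sides across the row (y) are free for fingers. All five blocks count alike.
- block5: Loose hardwood block, 32 mm (its x) by 30 mm (its y) by 26 mm high, edges slightly rounded, about 22 g. Origin: its centre; z up. At the start on top of the row, over the joint toward its -x end. The sides across the row (y) are free for fingers. All five blocks count alike.
- pot: Bystander: red plant pot, 90 mm across and 80 mm high, with a small green plant (about 160 mm in all), loose, to the right of the tray, farther out than the cat. Origin: centre of its underside.
- dish: Bystander: small white bowl, 90 mm across, 18 mm high, loose, left of the tray. Origin: centre of its underside.
- cat: Bystander: yellow cat figurine, 60 mm across, 97 mm high, loose, right of the tray. Origin: centre of its underside.
Not all that is in view belongs to the job. What is shaped like the block4 but red or yellow is not meant.

How it is judged:
By the outcome, as a careful person would: the job done as asked, in the order asked, and still so for the second after the job is handed in, while the arm keeps its last pose, push and grip.
It also fails if it takes over 72 s, if anything falls off the work surface, if the arm or the gripper's body presses on something with over 40 N, if the wrist force passes 120 N, or if a joint passes its speed limit or range.

## Working session

There is one attempt and no reset: what is moved stays moved. The work goes in short steps, Python scripts to look and compute and a tool call to move; the robot and the scene stay as the last step left them, time stands still between calls to the robot, and variables do not carry over. Pictures are saved under pics/ and viewed, at most 10 in all, crops included, and the job is handed in when it is done.

Besides the shell and the picture viewer there is one more tool, called after ">>>" by a JSON object that holds its "method" and its "body", one argument or row to a line. arm_command: Moves the arm, as the interface text tells. Its arguments: {"type":"object","properties":{"rows":{"type":"array","items":{"type":"array","items":{"type":"array","items":{"type":"number"}}}},"grip":{"type":"number"}},"required":["rows"]}

```bash
mkdir -p pics
cat > h.py <<'E'
import numpy as np, cv2
from station import env
def img(n,save=None):
    im=env.get_image(n)
    if save: cv2.imwrite('pics/'+save,im['pixels'][:,:,::-1])
    return im
def w(im,u,v,d=None,z=None):
    T=np.linalg.inv(im['camera_from_world'])
    r=np.array([(u-im['cx'])/im['fx'],(v-im['cy'])/im['fy'],1.])
    if z is not None:
        rw=T[:3,:3]@r; d=(z-T[2,3])/rw[2]
    if d is None: d=im['depth'][int(round(v)),int(round(u))]
    return T[:3,:3]@(r*d)+T[:3,3]
def cloud(im):
    T=np.linalg.inv(im['camera_from_world']); d=im['depth']
    v,u=np.mgrid[:d.shape[0],:d.shape[1]]
    p=np.stack([(u-im['cx'])/im['fx']*d,(v-im['cy'])/im['fy']*d,d],-1)
    return p@T[:3,:3].T+T[:3,3]
E
python3 - <<'E'
from h import *
for c in('top','scene'):
    im=img(c,c+'0.png')
    print(c,np.round(np.linalg.inv(im['camera_from_world']),2).tolist())
    for t in ['tray','lid','lid_hinge','lid_bar','block1','block2','block3','block4','block5','pot','dish','cat']:
        r=env.tip_of(c,t)
        print(t,[(np.round(x['position']).tolist(),round(x['confidence'],2),np.round(w(im,*x['position']),3).tolist()) for x in r[:3]])
print(env.observe(),env.pinch_z)
E
```

```text
top [[0.03, -1.0, 0.07, 0.55], [-1.0, -0.03, 0.01, -0.01], [-0.01, -0.07, -1.0, 1.1], [0.0, 0.0, 0.0, 1.0]]
tray [([304.0, 238.0], 0.78, [0.551, -0.062, 0.006]), ([118.0, 283.0], 0.64, [0.437, 0.366, 0.009]), ([436.0, 178.0], 0.46, [0.691, -0.345, 0.081])]Traceback (most recent call last):
  File "<stdin>", line 6, in <module>
ValueError: it knows: block, cat, dish, lid_bar, lid_hinge, pot, tray
```

Run:
```python
from h import *
for c in('top','scene'):
    im=img(c,c+'1.png')
    for t in ['tray','lid_hinge','lid_bar','block','pot','dish','cat']:
        r=env.tip_of(c,t)
        print(c,t,[(np.round(x['position']).tolist(),round(x['confidence'],2),np.round(w(im,*x['position']),3).tolist()) for x in r[:9]])
print(env.observe(),env.pinch_z)
```

```text
top tray [([308.0, 240.0], 0.92, [0.548, -0.071, 0.005])]
top lid_hinge [([257.0, 237.0], 0.86, [0.55, 0.044, 0.065])]
top lid_bar [([196.0, 236.0], 0.6, [0.548, 0.192, 0.002])]
top block [([277.0, 146.0], 0.69, [0.764, 0.007, 0.024]), ([294.0, 239.0], 0.64, [0.548, -0.038, 0.057]), ([291.0, 244.0], 0.6, [0.537, -0.032, 0.06]), ([229.0, 186.0], 0.56, [0.668, 0.115, 0.026]), ([289.0, 221.0], 0.46, [0.589, -0.026, 0.059]), ([289.0, 215.0], 0.42, [0.601, -0.025, 0.058]), ([293.0, 232.0], 0.38, [0.565, -0.036, 0.059])]
top pot [([436.0, 179.0], 0.78, [0.688, -0.343, 0.08])]
top dish [([120.0, 286.0], 0.96, [0.429, 0.364, 0.003])]
top cat [([452.0, 269.0], 0.58, [0.493, -0.381, 0.077])]
scene tray [([260.0, 206.0], 0.72, [0.56, -0.069, 0.006])]
scene lid_hinge [([299.0, 180.0], 0.88, [0.553, 0.036, 0.047])]
scene lid_bar [([353.0, 96.0], 0.69, [0.554, 0.142, 0.283])]
scene block [([350.0, 214.0], 0.78, [0.672, 0.115, 0.025]), ([268.0, 193.0], 0.77, [0.567, -0.051, 0.06]), ([280.0, 210.0], 0.57, [0.606, -0.037, 0.036]), ([329.0, 269.0], 0.57, [0.78, 0.007, 0.025]), ([274.0, 205.0], 0.48, [
[... 235 characters left out ...]
93, 0.037])]
{'t': 0.9, 'joint_pos': array([-6.81248951e+01,  1.48953887e+01, -7.91035031e+00,  6.71894762e+01,
        6.24634992e-04,  9.00014339e+01]), 'joint_vel': array([ 0.05907125,  0.13118471,  0.01722017, -0.07472651,  0.06651792,
       -0.0620553 ]), 'effort': array([ 1.49755169e-04, -4.05599642e+01,  2.54237598e+01,  7.59252816e-04,
       -2.66316392e-04, -4.72598984e-06]), 'eef_pos': array([ 0.19561789, -0.48721702,  0.23133272]), 'ee_rot': array([ 1.79995215e+02, -6.24754737e-04,  2.18736710e+01]), 'force': array([-0.47269538, -0.2647084 ,  0.24115375]), 'wrist_torque': array([-0.00492239,  0.00971446,  0.00528976]), 'grip_force': 0.0, 'finger_gap': 0.9986618812911808} -0.0187
```

View pics/top0.png

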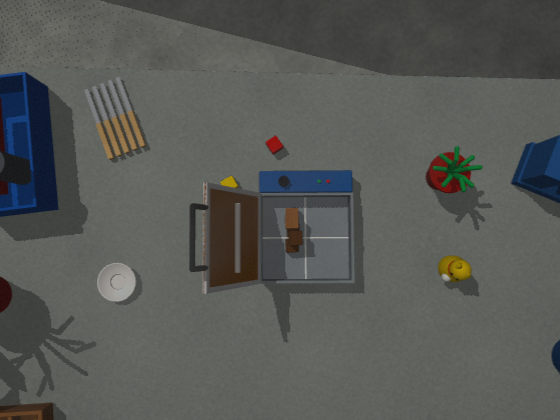

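```bash
ls pics
```

```text
scene1.png
top0.png
top1.png
```

View pics/scene1.png

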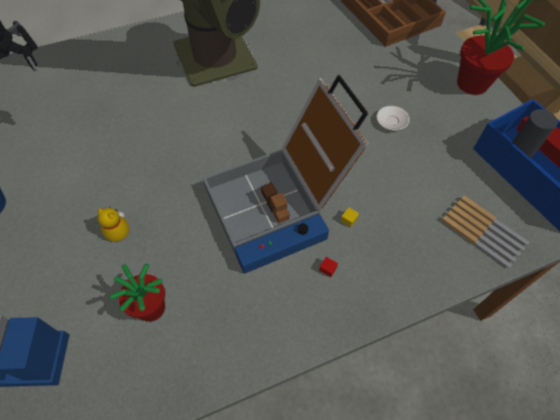

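The top view shows the tray at (305,238), its lid leaning back to the left with the bar at (197,237), and the brown pile at (293,230). The red (275,145) and yellow (229,183) cubes outside the tray are look-alikes. The five brown blocks in the tray are the ones meant, and I'll confirm that in one crop.

```bash
cat >> h.py <<'E'
def tray(im):
    P=cloud(im).reshape(-1,3)
    # floor points
    m=(abs(P[:,0]-.55)<.14)&(P[:,1]<.06)&(P[:,1]>-.2)
    r=P[m&(abs(P[:,2]-.05)<.004)]; f=P[m&(abs(P[:,2]-.006)<.004)]
    return r,f
E
python3 - <<'E'
from h import *
im=img('top')
c=im['pixels'][160:300,190:370,::-1]
cv2.imwrite('pics/crop.png',cv2.resize(c,None,fx=4,fy=4,interpolation=cv2.INTER_CUBIC)[:600,:])
C=cloud(im)
# white lines: bright px in floor
px=im['pixels'].astype(int)
m=np.zeros(px.shape[:2],bool); m[196:280,263:350]=1
wl=m&(px.min(-1)>150)&(abs(C[...,2]-.006)<.006)
Q=C[wl]; print(len(Q))
for nm,s in(('alongx',abs(Q[:,1]-np.median(Q[:,1]))<.012),('alongy',abs(Q[:,0]-np.median(Q[:,0]))<.012)):
    q=Q[s][:,:2].astype(np.float32); l=cv2.fitLine(q,cv2.DIST_HUBER,0,.01,.01).ravel(); print(nm,len(q),l,np.degrees(np.arctan2(l[1],l[0])),q.min(0),q.max(0))
br=m&(px[...,0]>px[...,2]*1.4)&(C[...,2]>.02)
B=C[br];h=np.histogram(B[:,2],bins=np.arange(.02,.075,.005));print(h)
for lo,hi in((.052,.065),(.026,.038)):
    q=B[(B[:,2]>lo)&(B[:,2]<hi)]
    print(lo,len(q),np.median(q[:,2]),cv2.minAreaRect((q[:,:2]*1000).astype(np.float32)))
    g=np.unique(np.round(q[:,0],2),return_counts=True)
    for x in g[0]: s=abs(q[:,0]-x)<.005; print(x,s.sum(),np.round([q[s,1].min(),q[s,1].max()],3))
E
```

```text
56
alongx 10 [ 0.02784329 -0.9996123   0.5548107  -0.09600622] -88.40449 [ 0.5545316  -0.10625032] [ 0.55507535 -0.08560677]
alongy 36 [ 0.02751309 -0.99962145  0.5552058  -0.11056722] -88.423416 [ 0.55431587 -0.16197936] [ 0.55661535 -0.07845347]
(array([  0,  34, 171,  18,   0,   2,  27, 296,  54,   0]), array([0.02 , 0.025, 0.03 , 0.035, 0.04 , 0.045, 0.05 , 0.055, 0.06 ,
       0.065, 0.07 ]))
0.052 375 0.0579159695257323 ((570.6514282226562, -35.1441650390625), (72.95236206054688, 32.63850021362305), 14.603601455688477)
0.53 1 [-0.029 -0.029]
0.54 52 [-0.054 -0.027]
0.55 54 [-0.053 -0.027]
0.56 62 [-0.053 -0.024]
0.57 32 [-0.053 -0.017]
0.58 57 [-0.046 -0.017]
0.59 60 [-0.044 -0.017]
0.6 57 [-0.043 -0.016]
0.026 222 0.03183508114637723 ((569.4051513671875, -33.005767822265625), (100.38400268554688, 29.0865421295166), 3.020125150680542)
0.52 27 [-0.048 -0.021]
0.53 60 [-0.048 -0.021]
0.54 15 [-0.048 -0.02 ]
0.55 8 [-0.025 -0.02 ]
0.56 5 [-0.025 -0.022]
0.57 26 [-0.047 -0.022]
0.58 3 [-0.047 -0.047]
0.59 1 [-0.047 -0.047]
0.61 52 [-0.044 -0.016]
0.62 25 [-0.044 -0.016]
```

View pics/crop.png

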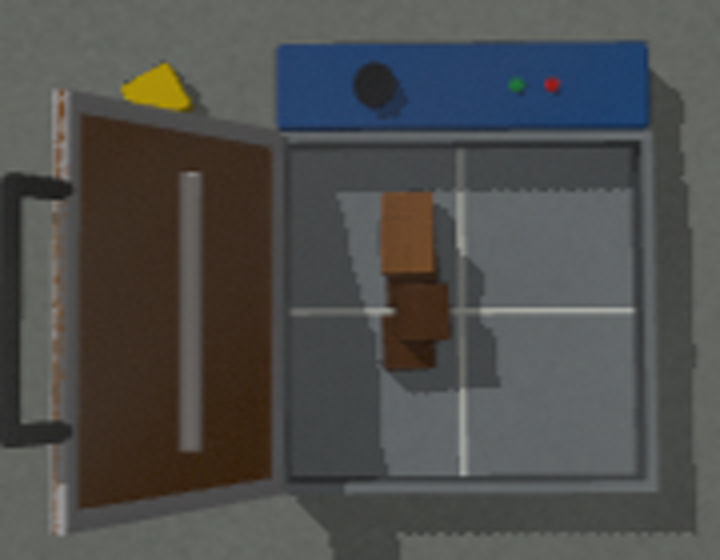

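The crop confirms five plain brown blocks inside the tray. The tray centre is about (0.554, -0.066) with yaw 1.6°, and the line cross is at crop pixel (462,311). I'll add a helper that turns world targets into tool-frame rows.

```bash
cat >> h.py <<'E'
from scipy.spatial.transform import Rotation as Ro
TC=np.array([.554,-.066]); TY=np.radians(1.6)
def t2w(x,y):  # tray mm -> world m
    c,s=np.cos(TY),np.sin(TY); return TC+np.array([c*x-s*y,s*x+c*y])/1000
def plan(*legs):
    """legs: (x,y,z,yaw,n) tool-down world targets; prints rows"""
    o=env.observe(); p=np.array(o['eef_pos']); R=Ro.from_euler('xyz',o['ee_rot'],degrees=True)
    for x,y,z,yaw,n in legs:
        G=Ro.from_euler('xyz',[180,0,yaw],degrees=True); rv=(R.inv()*G).as_rotvec()/n; dp=(np.array([x,y,z])-p)/n
        for i in range(n):
            sh=np.round(R.inv().apply(dp)*1000,1); tr=np.round(np.degrees(rv),1)
            print(list(map(float,sh))+list(map(float,tr)))
            p=p+dp; R=R*Ro.from_rotvec(rv)
        print('--')
E
python3 - <<'E'
from h import *
print(t2w(0,106),t2w(48,-50),t2w(-48,-50),t2w(-48,40))
plan((.588,-.031,.15,2.5,12),(.588,-.031,.037,2.5,5))
E
```

```text
[0.55104031 0.03995867] [ 0.60337737 -0.11464027] [ 0.5074148  -0.11732074] [ 0.50490185 -0.02735583]
[44.5, -23.1, 6.8, -0.0, 0.0, 1.6]
[43.8, -24.3, 6.8, -0.0, 0.0, 1.6]
[43.1, -25.6, 6.8, -0.0, 0.0, 1.6]
[42.4, -26.8, 6.8, -0.0, 0.0, 1.6]
[41.6, -28.0, 6.8, -0.0, 0.0, 1.6]
[40.8, -29.1, 6.8, -0.0, 0.0, 1.6]
[40.0, -30.3, 6.8, -0.0, 0.0, 1.6]
[39.1, -31.4, 6.8, -0.0, 0.0, 1.6]
[38.2, -32.5, 6.8, -0.0, 0.0, 1.6]
[37.3, -33.5, 6.8, -0.0, 0.0, 1.6]
[36.3, -34.6, 6.8, -0.0, 0.0, 1.6]
[35.3, -35.6, 6.8, -0.0, 0.0, 1.6]
--
[0.0, 0.0, 22.6, 0.0, 0.0, 0.0]
[0.0, 0.0, 22.6, 0.0, 0.0, 0.0]
[0.0, 0.0, 22.6, 0.0, 0.0, 0.0]
[0.0, 0.0, 22.6, 0.0, 0.0, 0.0]
[0.0, 0.0, 22.6, 0.0, 0.0, 0.0]
--
```

>>> {"method": "arm_command", "body": {
  "rows": [
    [[44.5, -23.1, 6.8, 0, 0, 1.6], [43.8, -24.3, 6.8, 0, 0, 1.6], [43.1, -25.6, 6.8, 0, 0, 1.6], [42.4, -26.8, 6.8, 0, 0, 1.6], [41.6, -28.0, 6.8, 0, 0, 1.6]]
  ],
  "grip": -0.5
}}

```text
t: 1.58
eef_pos: [0.3599, -0.2958, 0.1973]
ee_rot: [180.0, -0.0, 13.8]
force: [0.2, -0.3, -0.7]
finger_gap: 0.747
grip_force: 0.0
```

>>> {"method": "arm_command", "body": {
  "rows": [
    [[40.8, -29.1, 6.8, 0, 0, 1.6], [40.0, -30.3, 6.8, 0, 0, 1.6], [39.1, -31.4, 6.8, 0, 0, 1.6], [38.2, -32.5, 6.8, 0, 0, 1.6], [37.3, -33.5, 6.8, 0, 0, 1.6]]
  ]
}}

```text
t: 2.2
eef_pos: [0.5231, -0.1052, 0.1632]
ee_rot: [180.0, -0.0, 5.8]
force: [0.4, -1.2, -0.4]
finger_gap: 0.747
grip_force: 0.0
```

>>> {"method": "arm_command", "body": {
  "rows": [
    [[36.3, -34.6, 6.8, 0, 0, 1.6], [35.3, -35.6, 6.8, 0, 0, 1.6], [0, 0, 0, 0, 0, 0], [0, 0, 0, 0, 0, 0]]
  ]
}}

```text
t: 2.7
eef_pos: [0.5866, -0.0304, 0.1494]
ee_rot: [180.0, 0.1, 2.7]
force: [-1.0, 0.4, -0.5]
finger_gap: 0.747
grip_force: 0.0
```

Run:
```python
from h import *
plan((.588,-.031,.037,2.5,5))
```

```text
[0.3, 0.1, 22.5, 0.0, 0.0, 0.0]
[0.3, 0.1, 22.5, 0.0, 0.0, 0.0]
[0.3, 0.1, 22.5, 0.0, 0.0, 0.0]
[0.3, 0.1, 22.5, 0.0, 0.0, 0.0]
[0.3, 0.1, 22.5, 0.0, 0.0, 0.0]
--
```

>>> {"method": "arm_command", "body": {
  "rows": [
    [[0.3, 0, 22.5, 0, 0, 0], [0.3, 0, 22.5, 0, 0, 0], [0.3, 0, 22.5, 0, 0, 0], [0.3, 0, 22.5, 0, 0, 0], [0.3, 0, 22.0, 0, 0, 0]]
  ]
}}

```text
t: 3.32
eef_pos: [0.5877, -0.0318, 0.0376]
ee_rot: [180.0, 0.0, 2.6]
force: [1.4, 0.2, 0.5]
finger_gap: 0.749
grip_force: 0.0
```

>>> {"method": "arm_command", "body": {
  "rows": [
    [[0, 0, 0, 0, 0, 0], [0, 0, 0, 0, 0, 0], [0, 0, 0, 0, 0, 0], [0, 0, 0, 0, 0, 0], [0, 0, 0, 0, 0, 0]]
  ],
  "grip": 1
}}

```text
t: 3.95
eef_pos: [0.5895, -0.0305, 0.0389]
ee_rot: [180.0, -0.1, 2.7]
force: [-0.9, -0.6, 6.0]
finger_gap: 0.338
grip_force: 59.8
```

>>> {"method": "arm_command", "body": {
  "rows": [
    [[0, 0, -15, 0, 0, 0], [0, 0, -20, 0, 0, 0], [0, 0, -20, 0, 0, 0]]
  ]
}}

```text
t: 4.32
eef_pos: [0.5885, -0.03, 0.0938]
ee_rot: [-180.0, 0.0, 2.7]
force: [0.9, 0.2, -0.3]
finger_gap: 0.334
grip_force: 59.1
```

Run:
```python
from h import *
a=t2w(48,-50); plan((*a,.092,1.6,4),(*a,.014,1.6,4))
im=img('top','g1.png')
c=im['pixels'][160:300,190:370,::-1]
```

```text
[2.7, 21.3, 0.5, -0.0, 0.0, 0.3]
[2.8, 21.3, 0.5, -0.0, 0.0, 0.3]
[2.9, 21.3, 0.5, -0.0, 0.0, 0.3]
[3.0, 21.3, 0.5, -0.0, 0.0, 0.3]
--
[0.0, -0.0, 19.5, -0.0, 0.0, 0.0]
[0.0, -0.0, 19.5, -0.0, 0.0, 0.0]
[0.0, -0.0, 19.5, -0.0, 0.0, 0.0]
[0.0, -0.0, 19.5, -0.0, 0.0, 0.0]
--
```

>>> {"method": "arm_command", "body": {
  "rows": [
    [[2.7, 21.3, 0.5, 0, 0, 0.3], [2.8, 21.3, 0.5, 0, 0, 0.3], [2.9, 21.3, 0.5, 0, 0, 0.3], [3.0, 21.3, 0.5, 0, 0, 0.3], [0, 0, 10, 0, 0, 0]]
  ]
}}

```text
t: 5.0
eef_pos: [0.6043, -0.1174, 0.0807]
ee_rot: [180.0, -0.1, 1.3]
force: [-1.1, 0.2, 0.1]
finger_gap: 0.337
grip_force: 59.2
```

>>> {"method": "arm_command", "body": {
  "rows": [
    [[0, 0, 22, 0, 0, 0], [0, 0, 22, 0, 0, 0], [0, 0, 16, 0, 0, 0], [0, 0, 7, 0, 0, 0], [0, 0, 0, 0, 0, 0]]
  ]
}}

```text
t: 5.62
eef_pos: [0.6033, -0.1147, 0.0138]
ee_rot: [-180.0, -0.0, 1.5]
force: [-0.2, -1.0, 0.3]
finger_gap: 0.335
grip_force: 59.2
```

>>> {"method": "arm_command", "body": {
  "rows": [
    [[0, 0, 0, 0, 0, 0], [0, 0, 0, 0, 0, 0]]
  ],
  "grip": -0.1
}}

```text
t: 5.88
eef_pos: [0.6037, -0.1149, 0.014]
ee_rot: [180.0, -0.0, 1.5]
force: [-0.1, -0.1, -0.4]
finger_gap: 0.55
grip_force: 0.0
```

Run:
```python
from h import *
o=env.observe();p=o['eef_pos'];print(p,o['finger_gap'],o['force'])
plan((p[0],p[1],.10,2.,3),(.5515,-.0395,.10,2.0,3),(.5515,-.0395,.038,2.0,3))
```

```text
[ 0.60367358 -0.11493752  0.01402639] 0.5500358702155305 [-0.08497719 -0.05820525 -0.43439009]
[0.0, 0.0, -28.7, 0.0, -0.0, -0.2]
[0.0, 0.0, -28.7, 0.0, -0.0, -0.2]
[0.0, 0.0, -28.7, 0.0, -0.0, -0.2]
--
[-16.5, -25.7, -0.0, -0.0, 0.0, 0.0]
[-16.5, -25.7, -0.0, -0.0, 0.0, 0.0]
[-16.5, -25.7, -0.0, -0.0, 0.0, 0.0]
--
[-0.0, -0.0, 20.7, -0.0, -0.0, -0.0]
[-0.0, -0.0, 20.7, -0.0, -0.0, -0.0]
[-0.0, -0.0, 20.7, -0.0, -0.0, -0.0]
--
```

>>> {"method": "arm_command", "body": {
  "rows": [
    [[0, 0, -28.7, 0, 0, 0], [0, 0, -28.7, 0, 0, 0], [0, 0, -28.7, 0, 0, 0], [0, 0, 0, 0, 0, 0]]
  ],
  "grip": -0.5
}}

```text
t: 6.38
eef_pos: [0.6056, -0.1154, 0.1026]
ee_rot: [179.9, -0.3, 1.5]
force: [-0.3, -0.3, -1.0]
finger_gap: 0.749
grip_force: 0.0
```

```bash
cat >> h.py <<'E'
def brown(im):
    C=cloud(im);px=im['pixels'].astype(int)
    m=np.zeros(px.shape[:2],bool); m[196:280,263:350]=1
    m&=(px[...,0]>px[...,2]*1.4)&(C[...,2]>.02)&(C[...,2]<.07)
    return m,C
def rects(im):
    m,C=brown(im)
    for lo,hi in((.045,.068),(.022,.04)):
        n,L=cv2.connectedComponents((m&(C[...,2]>lo)&(C[...,2]<hi)).astype(np.uint8))
        for i in range(1,n):
            q=C[L==i]
            if len(q)>12:
                r=cv2.minAreaRect((q[:,:2]*1000).astype(np.float32)); d=q[:,:2]-TC
                print('z%.3f'%np.median(q[:,2]),len(q),'world',np.round(r[0],1),'size',np.round(r[1],1),'ang',round(r[2],1),
                  'tray',np.round((Ro.from_euler('z',-TY).as_matrix()[:2,:2]@(np.array(r[0])-TC*1000)),1))
E
python3 - <<'E'
from h import *
im=img('top'); rects(im)
c=im['pixels'][160:300,190:370,::-1]
cv2.imwrite('pics/crop2.png',cv2.resize(c,None,fx=4,fy=4,interpolation=cv2.INTER_CUBIC))
plan((.5515,-.0395,.10,2.0,3),(.5515,-.0395,.038,2.0,3))
E
```

```text
z0.058 185 world [550.7 -39.1] size [31.  28.9] ang 1.8 tray [-2.5 27. ]
z0.032 175 world [604.2 -30.3] size [30.2 27.5] ang 1.5 tray [51.2 34.3]
z0.032 103 world [570.1 -34.6] size [29.7 25.2] ang 1.5 tray [16.9 31. ]
z0.032 108 world [533.7 -34.4] size [29.5 27.4] ang 1.6 tray [-19.5  32.2]
[-17.0, -25.7, 0.2, 0.0, -0.1, -0.2]
[-16.9, -25.7, 0.3, 0.0, -0.1, -0.2]
[-16.8, -25.8, 0.3, 0.0, -0.1, -0.2]
--
[-0.0, 0.0, 20.7, -0.0, 0.0, -0.0]
[-0.0, 0.0, 20.7, -0.0, 0.0, -0.0]
[-0.0, 0.0, 20.7, -0.0, 0.0, -0.0]
--
```

View pics/crop2.png

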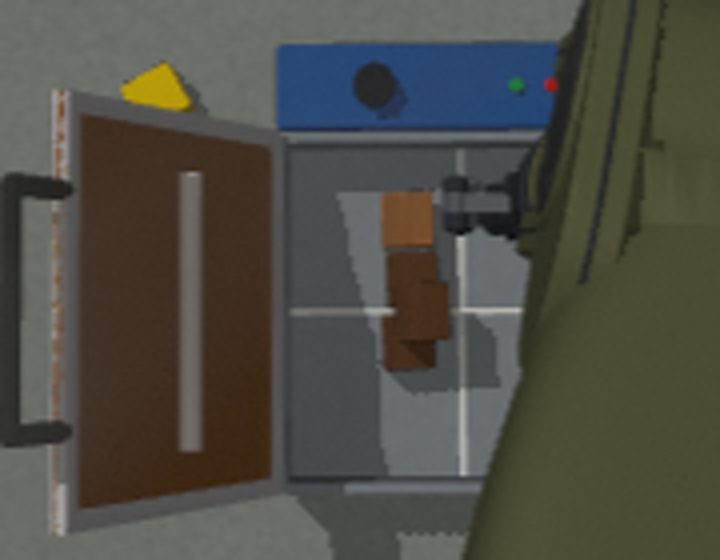

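b4 is gone from the pile, and b5 is at crop (418,308) on top of the intact row of three. Next is b5.

>>> {"method": "arm_command", "body": {
  "rows": [
    [[-17.0, -25.5, 0, 0, 0, -0.2], [-17.0, -25.5, 0, 0, 0, -0.2], [-17.0, -25.5, 0, 0, 0, -0.2], [0, 0, 20, 0, 0, 0], [0, 0, 20, 0, 0, 0]]
  ]
}}

```text
t: 7.05
eef_pos: [0.549, -0.0394, 0.0583]
ee_rot: [-180.0, 0.1, 2.1]
force: [-0.4, 0.8, 0.1]
finger_gap: 0.749
grip_force: 0.0
```

>>> {"method": "arm_command", "body": {
  "rows": [
    [[0, 0, 15, 0, 0, 0], [0, 0, 8.5, 0, 0, 0], [0, 0, 0, 0, 0, 0]]
  ]
}}

```text
t: 7.42
eef_pos: [0.5495, -0.04, 0.0355]
ee_rot: [-180.0, 0.1, 2.1]
force: [-0.1, 0.4, -0.1]
finger_gap: 0.755
grip_force: 0.0
```

>>> {"method": "arm_command", "body": {
  "rows": [
    [[0, 0, 0, 0, 0, 0], [0, 0, 0, 0, 0, 0], [0, 0, 0, 0, 0, 0], [0, 0, 0, 0, 0, 0]]
  ],
  "grip": 1
}}

```text
t: 7.92
eef_pos: [0.551, -0.04, 0.0372]
ee_rot: [180.0, -0.1, 2.1]
force: [-0.3, 0.1, 6.0]
finger_gap: 0.34
grip_force: 59.6
```

>>> {"method": "arm_command", "body": {
  "rows": [
    [[0, 0, -15, 0, 0, 0], [0, 0, -20, 0, 0, 0], [0, 0, -20, 0, 0, 0]]
  ]
}}

```text
t: 8.3
eef_pos: [0.5497, -0.0399, 0.0923]
ee_rot: [-180.0, 0.0, 2.1]
force: [0.5, 0.1, 0.0]
finger_gap: 0.336
grip_force: 59.1
```

Run:
```python
from h import *
a=t2w(-48,-50); plan((*a,.085,1.6,4),(*a,.014,1.6,4))
```

```text
[-11.3, 19.0, 1.8, -0.0, 0.0, 0.1]
[-11.2, 19.0, 1.8, -0.0, 0.0, 0.1]
[-11.2, 19.0, 1.8, -0.0, 0.0, 0.1]
[-11.2, 19.0, 1.8, -0.0, 0.0, 0.1]
--
[-0.0, -0.0, 17.8, -0.0, 0.0, -0.0]
[-0.0, -0.0, 17.8, -0.0, 0.0, -0.0]
[-0.0, -0.0, 17.8, -0.0, 0.0, -0.0]
[-0.0, -0.0, 17.8, -0.0, 0.0, -0.0]
--
```

>>> {"method": "arm_command", "body": {
  "rows": [
    [[-11.3, 19, 1.8, 0, 0, 0.1], [-11.2, 19, 1.8, 0, 0, 0.1], [-11.2, 19, 1.8, 0, 0, 0.1], [-11.2, 19, 1.8, 0, 0, 0.1], [0, 0, 14, 0, 0, 0]]
  ]
}}

```text
t: 8.93
eef_pos: [0.5064, -0.1191, 0.0698]
ee_rot: [180.0, 0.0, 1.5]
force: [0.1, 0.4, -1.0]
finger_gap: 0.338
grip_force: 59.2
```

>>> {"method": "arm_command", "body": {
  "rows": [
    [[0, 0, 22, 0, 0, 0], [0, 0, 20, 0, 0, 0], [0, 0, 12, 0, 0, 0], [0, 0, 4, 0, 0, 0], [0, 0, 0, 0, 0, 0]]
  ]
}}

```text
t: 9.55
eef_pos: [0.5078, -0.1173, 0.0121]
ee_rot: [-180.0, 0.0, 1.7]
force: [0.4, -1.0, -0.0]
finger_gap: 0.338
grip_force: 59.3
```

>>> {"method": "arm_command", "body": {
  "rows": [
    [[0, 0, 0, 0, 0, 0], [0, 0, 0, 0, 0, 0]]
  ],
  "grip": -0.1
}}

```text
t: 9.8
eef_pos: [0.5083, -0.1175, 0.0125]
ee_rot: [180.0, -0.1, 1.7]
force: [-0.3, 1.0, -0.7]
finger_gap: 0.551
grip_force: 0.0
```

>>> {"method": "arm_command", "body": {
  "rows": [
    [[0, 0, -28, 0, 0, 0], [0, 0, -28, 0, 0, 0], [0, 0, -28, 0, 0, 0]]
  ],
  "grip": -0.4
}}

```text
t: 10.18
eef_pos: [0.5078, -0.1174, 0.0971]
ee_rot: [180.0, -0.0, 1.7]
force: [0.2, 0.0, -0.3]
finger_gap: 0.7
grip_force: 0.0
```

Run:
```python
from h import *
im=img('top'); rects(im)
plan((.5335,-.034,.08,2.0,3),(.5335,-.034,.014,2.0,4))
```

```text
z0.032 174 world [604.2 -30.3] size [30.3 27.5] ang 1.5 tray [51.2 34.3]
z0.032 180 world [ 604.1 -112.5] size [30.1 28.1] ang 1.2 tray [ 48.8 -47.9]
z0.032 173 world [570.1 -35.7] size [29.7 27.4] ang 1.5 tray [16.9 29.9]
z0.032 170 world [534.9 -34.2] size [31.7 27.4] ang 2.1 tray [-18.2  32.3]
[8.5, -27.8, 6.9, 0.0, -0.1, -0.1]
[8.6, -27.7, 6.9, 0.0, -0.1, -0.1]
[8.7, -27.7, 6.9, 0.0, -0.1, -0.1]
--
[-0.0, -0.0, 16.5, -0.0, 0.0, 0.0]
[-0.0, -0.0, 16.5, -0.0, 0.0, 0.0]
[-0.0, -0.0, 16.5, -0.0, 0.0, 0.0]
[-0.0, -0.0, 16.5, -0.0, 0.0, 0.0]
--
```

>>> {"method": "arm_command", "body": {
  "rows": [
    [[9, -27.7, 6.9, 0, 0, -0.1], [9, -27.7, 6.9, 0, 0, -0.1], [9, -27.7, 6.9, 0, 0, -0.1], [0, 0, 22, 0, 0, 0], [0, 0, 22, 0, 0, 0]]
  ]
}}

```text
t: 10.85
eef_pos: [0.5327, -0.033, 0.031]
ee_rot: [180.0, -0.1, 2.0]
force: [-0.7, -0.3, -0.4]
finger_gap: 0.699
grip_force: 0.0
```

>>> {"method": "arm_command", "body": {
  "rows": [
    [[0, 0, 14, 0, 0, 0], [0, 0, 6, 0, 0, 0], [0, 0, 0, 0, 0, 0]]
  ]
}}

```text
t: 11.22
eef_pos: [0.5322, -0.0336, 0.0113]
ee_rot: [-180.0, 0.0, 2.0]
force: [-0.1, 0.4, -0.4]
finger_gap: 0.702
grip_force: 0.0
```

>>> {"method": "arm_command", "body": {
  "rows": [
    [[0, 0, 0, 0, 0, 0], [0, 0, 0, 0, 0, 0], [0, 0, 0, 0, 0, 0], [0, 0, 0, 0, 0, 0]]
  ],
  "grip": 1
}}

```text
t: 11.72
eef_pos: [0.5332, -0.0336, 0.0124]
ee_rot: [180.0, -0.1, 2.0]
force: [0.4, -0.1, 6.2]
finger_gap: 0.335
grip_force: 59.9
```

>>> {"method": "arm_command", "body": {
  "rows": [
    [[0, 0, -4, 0, 0, 0], [-12, 0, 0, 0, 0, 0], [-14, 0, 0, 0, 0, 0], [-8, 0, 0, 0, 0, 0], [0, 0, 3, 0, 0, 0]]
  ]
}}

```text
t: 12.35
eef_pos: [0.4969, -0.0347, 0.0123]
ee_rot: [-180.0, 0.0, 2.0]
force: [-1.8, 0.1, 11.7]
finger_gap: 0.338
grip_force: 60.8
```

>>> {"method": "arm_command", "body": {
  "rows": [
    [[0, 0, 0, 0, 0, 0], [0, 0, 0, 0, 0, 0]]
  ],
  "grip": -0.1
}}

```text
t: 12.6
eef_pos: [0.499, -0.0347, 0.0124]
ee_rot: [180.0, -0.1, 2.0]
force: [-0.3, -0.6, -0.4]
finger_gap: 0.554
grip_force: 0.0
```

>>> {"method": "arm_command", "body": {
  "rows": [
    [[0, 0, -30, 0, 0, 0], [0, 0, -50, 0, 0, 0], [0, 0, -60, 0, 0, 0], [0, 0, -60, 0, 0, 0], [0, 0, -60, 0, 0, 0]]
  ],
  "grip": -0.4
}}

```text
t: 13.22
eef_pos: [0.4984, -0.0347, 0.2746]
ee_rot: [180.0, -0.1, 2.0]
force: [1.7, 0.3, -0.8]
finger_gap: 0.705
grip_force: 0.0
```

Run:
```python
from h import *
im=img('top'); rects(im)
c=im['pixels'][160:300,190:370,::-1]
cv2.imwrite('pics/crop3.png',cv2.resize(c,None,fx=4,fy=4,interpolation=cv2.INTER_CUBIC))
im=img('scene','s3.png')
for x in env.tip_of('scene','lid_bar'): 
  print(x,w(im,*x['position']))
C=cloud(im);px=im['pixels'].astype(int)
m=(px.max(-1)<70)&(C[...,2]>.24)&(C[...,2]<.33)&(C[...,1]>.08)&(C[...,1]<.2)&(abs(C[...,0]-.55)<.12)
q=C[m]; print(len(q),np.percentile(q,[2,50,98],axis=0).round(3))
s=q[(q[:,2]>.275)]; print(cv2.fitLine(s.astype(np.float32),cv2.DIST_HUBER,0,.01,.01).ravel())
im=img('top');C=cloud(im);px=im['pixels'].astype(int)
m=(px.max(-1)<70)&(C[...,2]>.24)&(C[...,2]<.33)&(C[...,1]>.08)&(C[...,1]<.2)&(abs(C[...,0]-.55)<.12)
q=C[m]; print(len(q),np.percentile(q,[2,50,98],axis=0).round(3) if len(q) else 0)
print(t2w(0,106+104))
```

```text
z0.032 173 world [604.2 -30.4] size [30.  27.7] ang 2.2 tray [51.2 34.2]
z0.032 179 world [ 604.1 -112.4] size [30.4 27.8] ang 1.2 tray [ 48.8 -47.7]
z0.031 174 world [570.1 -35.7] size [29.7 27.6] ang 1.6 tray [16.9 29.8]
{'position': [352.4, 94.4], 'confidence': 0.75} [0.55051985 0.14255323 0.28418565]
361 [[0.49  0.123 0.246]
 [0.555 0.139 0.281]
 [0.607 0.146 0.287]]
[ 0.9994065   0.03432792 -0.00287785  0.55171037  0.14094412  0.28319633]
471 [[0.488 0.125 0.248]
 [0.546 0.143 0.285]
 [0.605 0.149 0.289]]
[0.54813646 0.14391812]
```

View pics/crop3.png

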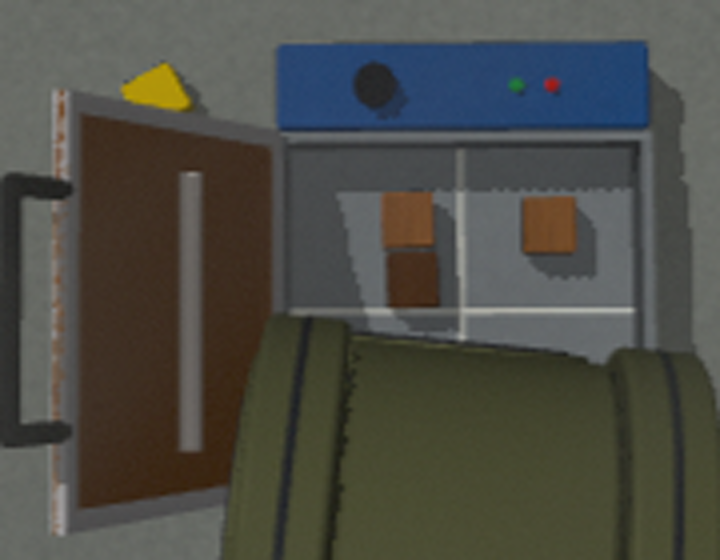

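The crop shows blocks b2, b1 and b4 at (408,218), (413,280) and (549,225); the arm hides the two on the -x side. I'll check those once the arm is over the bar.

Run:
```python
from h import *
plan((.51,.0,.37,2.,2),(.548,.143,.37,2.,4))
```

```text
[6.0, -17.2, -48.0, 0.0, -0.1, -0.0]
[5.9, -17.2, -48.1, 0.0, -0.1, -0.0]
--
[10.7, -35.4, -0.0, -0.0, 0.0, 0.0]
[10.7, -35.4, -0.0, -0.0, 0.0, 0.0]
[10.7, -35.4, -0.0, -0.0, 0.0, 0.0]
[10.7, -35.4, -0.0, -0.0, 0.0, 0.0]
--
```

>>> {"method": "arm_command", "body": {
  "rows": [
    [[6, -17.2, -48, 0, 0, 0], [6, -17.2, -48, 0, 0, 0], [10.7, -35.4, 0, 0, 0, 0], [10.7, -35.4, 0, 0, 0, 0]]
  ],
  "grip": -0.2
}}

```text
t: 13.92
eef_pos: [0.5292, 0.0466, 0.3672]
ee_rot: [-178.7, 0.2, 4.3]
force: [-0.1, 0.2, -0.2]
finger_gap: 0.598
grip_force: 0.0
```

>>> {"method": "arm_command", "body": {
  "rows": [
    [[10.7, -35.4, 0, 0, 0, 0], [10.7, -35.4, 0, 0, 0, 0], [0, 0, 0, 0, 0, 0], [0, 0, 0, 0, 0, 0]]
  ]
}}

```text
t: 14.42
eef_pos: [0.5479, 0.0846, 0.3705]
ee_rot: [-177.1, 0.1, 7.2]
force: [-0.6, -0.6, 0.6]
finger_gap: 0.602
grip_force: 0.0
```

Run:
```python
from h import *
im=img('top'); rects(im)
sc=img('scene')['pixels'][40:300,160:420]; tp=im['pixels'][130:310,170:380]
a=cv2.resize(tp,(466,400),interpolation=cv2.INTER_CUBIC); b=cv2.resize(sc,(334,400)); 
cv2.imwrite('pics/pair.png',np.hstack([a,b])[...,::-1][:,:800])
plan((.548,.143,.262,2.,5))
```

```text
z0.032 175 world [604.2 -30.3] size [30.1 27.5] ang 1.5 tray [51.2 34.3]
z0.032 182 world [ 604.1 -112.6] size [30.1 28. ] ang 1.5 tray [ 48.8 -47.9]
z0.032 170 world [570.1 -35.7] size [29.7 27.4] ang 1.7 tray [16.9 29.9]
z0.032 180 world [ 508.7 -114.5] size [29.7 27.9] ang 1.4 tray [-46.7 -47.2]
z0.031 180 world [499.7 -33. ] size [29.6 27.4] ang 1.5 tray [-53.4  34.5]
[1.5, -10.5, 22.3, -0.6, 0.0, 1.0]
[1.3, -10.8, 22.2, -0.6, 0.0, 1.0]
[1.1, -11.0, 22.1, -0.6, 0.0, 1.0]
[0.9, -11.3, 22.0, -0.6, 0.0, 1.0]
[0.7, -11.5, 21.9, -0.6, 0.0, 1.0]
--
```

View pics/pair.png

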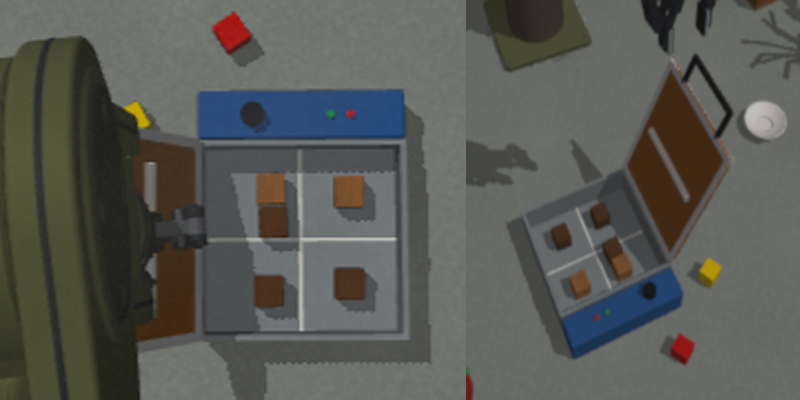

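The pair picture shows all five blocks flat on the floor. In the left panel they sit at (270,187), (273,221), (349,191), (269,290) and (349,283), with at least one clear of the lines in each quarter. The arm was held short at this height, so I'll check the joints.

Run:
```python
from h import *
o=env.observe(); print(np.round(o['joint_pos'],1),o['eef_pos'],o['ee_rot'])
```

```text
[  7.1  17.1  15.8  88.7   2.9 179.9] [0.54777278 0.08433133 0.37084366] [-1.77107459e+02  4.27318285e-02  7.13725694e+00]
```

Joint 6 is at its 180° limit (yaw = j1 + 180 − j6). I'll half-turn the tool, which gives the same grasp and puts j6 near 12°.

>>> {"method": "arm_command", "body": {
  "rows": [
    [[0, 0, 0, 0, 0, -10.5], [0, 0, 0, 0, 0, -10.5], [0, 0, 0, 0, 0, -10.5], [0, 0, 0, 0, 0, -10.5], [0, 0, 0, 0, 0, -10.5]]
  ]
}}

```text
t: 15.15
eef_pos: [0.5477, 0.0842, 0.3711]
ee_rot: [-178.2, -2.3, 59.9]
force: [-0.1, -0.2, 0.4]
finger_gap: 0.597
grip_force: 0.0
```

>>> {"method": "arm_command", "body": {
  "rows": [
    [[0, 0, 0, 0, 0, -10.5], [0, 0, 0, 0, 0, -10.5], [0, 0, 0, 0, 0, -10.5], [0, 0, 0, 0, 0, -10.5], [0, 0, 0, 0, 0, -10.5]]
  ]
}}

```text
t: 15.78
eef_pos: [0.5477, 0.0842, 0.3711]
ee_rot: [179.2, -2.8, 112.5]
force: [-0.1, 0.0, -0.3]
finger_gap: 0.6
grip_force: 0.0
```

>>> {"method": "arm_command", "body": {
  "rows": [
    [[0, 0, 0, 0, 0, -10.5], [0, 0, 0, 0, 0, -10.5], [0, 0, 0, 0, 0, -10.5], [0, 0, 0, 0, 0, -10.5], [0, 0, 0, 0, 0, -10.5]]
  ]
}}

```text
t: 16.4
eef_pos: [0.5477, 0.0842, 0.3711]
ee_rot: [177.3, -1.1, 165.0]
force: [-1.0, 0.0, -0.1]
finger_gap: 0.599
grip_force: 0.0
```

Run:
```python
from h import *
o=env.observe(); print(np.round(o['joint_pos'],1),o['eef_pos'],o['ee_rot'])
plan((.548,.143,.34,182,5),(.548,.143,.262,182,4))
```

```text
[ 7.1 17.1 15.8 88.7  2.9 22.1] [0.54772132 0.0841513  0.37111442] [177.32155879  -1.10053268 164.98937012]
[2.9, 11.1, 6.8, 0.6, -0.1, -3.4]
[2.2, 11.3, 6.7, 0.6, -0.1, -3.4]
[1.6, 11.5, 6.6, 0.6, -0.1, -3.4]
[0.9, 11.6, 6.5, 0.6, -0.1, -3.4]
[0.2, 11.7, 6.3, 0.6, -0.1, -3.4]
--
[-0.0, -0.0, 19.5, 0.0, -0.0, -0.0]
[-0.0, -0.0, 19.5, 0.0, -0.0, -0.0]
[-0.0, -0.0, 19.5, 0.0, -0.0, -0.0]
[-0.0, -0.0, 19.5, 0.0, -0.0, -0.0]
--
```

>>> {"method": "arm_command", "body": {
  "rows": [
    [[2.9, 11.1, 6.8, 0.6, -0.1, -3.4], [2.2, 11.3, 6.7, 0.6, -0.1, -3.4], [1.6, 11.5, 6.6, 0.6, -0.1, -3.4], [0.9, 11.6, 6.5, 0.6, -0.1, -3.4], [0.2, 11.7, 6.3, 0.6, -0.1, -3.4]]
  ]
}}

```text
t: 17.02
eef_pos: [0.5484, 0.1447, 0.339]
ee_rot: [-179.8, -0.3, -178.1]
force: [-0.9, -0.3, 0.8]
finger_gap: 0.601
grip_force: 0.0
```

Run:
```python
from h import *
plan((.548,.143,.263,182,5))
```

```text
[0.0, -0.3, 15.2, -0.0, -0.1, -0.0]
[0.0, -0.3, 15.2, -0.0, -0.1, -0.0]
[0.0, -0.3, 15.2, -0.0, -0.1, -0.0]
[0.1, -0.3, 15.2, -0.0, -0.1, -0.0]
[0.1, -0.3, 15.2, -0.0, -0.1, -0.0]
--
```

>>> {"method": "arm_command", "body": {
  "rows": [
    [[0, -0.3, 16, 0, 0, 0], [0, -0.3, 16, 0, 0, 0], [0, -0.3, 16, 0, 0, 0], [0, -0.3, 16, 0, 0, 0], [0, -0.3, 12, 0, 0, 0]]
  ]
}}

```text
t: 17.65
eef_pos: [0.5479, 0.1424, 0.2626]
ee_rot: [-179.8, -0.3, -178.2]
force: [0.2, 0.4, 0.6]
finger_gap: 0.605
grip_force: 0.0
```

>>> {"method": "arm_command", "body": {
  "rows": [
    [[0, 0, 0, 0, 0, 0], [0, 0, 0, 0, 0, 0], [0, 0, 0, 0, 0, 0], [0, 0, 0, 0, 0, 0], [0, 0, 0, 0, 0, 0]]
  ],
  "grip": 1
}}

```text
t: 18.27
eef_pos: [0.5486, 0.1423, 0.2643]
ee_rot: [-179.9, -0.2, -178.3]
force: [0.3, 3.1, 3.4]
finger_gap: 0.085
grip_force: 58.9
```

Run:
```python
from h import *
o=env.observe(); print(np.round(o['joint_pos'],1),o['eef_pos'],o['ee_rot'],o['finger_gap'],o['force'])
img('scene','s4.png')
# arc rows: keep offset of TCP relative to bar; angles 2.0->0.785
p=np.array(o['eef_pos']);R=Ro.from_euler('xyz',o['ee_rot'],degrees=True).inv()
dirn=np.array([np.sin(TY),-np.cos(TY),0])
f=lambda a:dirn*250*np.cos(a)+np.array([0,0,250*np.sin(a)])
A=np.concatenate([[2.0],np.linspace(1.95,np.pi/4,24)])
for a,b in zip(A,A[1:]): print(round(b,3),np.round(R.apply(f(b)-f(a)),1).tolist(), np.round(p*1000+f(b)-f(2.0)).tolist())
```

```text
[14.6 18.6  2.3 73.9 -0.  12.9] [0.54861947 0.14233667 0.26433287] [-1.79917176e+02 -1.76893158e-01 -1.78310218e+02] 0.08530200233198443 [0.31074571 3.07709439 3.36439538]
1.95 [0.0, -11.5, -4.9] [549.0, 131.0, 269.0]
1.899 [0.0, -11.9, -4.4] [549.0, 119.0, 274.0]
1.849 [0.0, -12.1, -3.8] [550.0, 107.0, 277.0]
1.798 [0.0, -12.3, -3.1] [550.0, 95.0, 281.0]
1.747 [0.0, -12.4, -2.5] [550.0, 82.0, 283.0]
1.697 [0.0, -12.5, -1.9] [551.0, 70.0, 285.0]
1.646 [0.0, -12.6, -1.3] [551.0, 57.0, 286.0]
1.596 [0.0, -12.6, -0.6] [551.0, 45.0, 287.0]
1.545 [0.0, -12.7, 0.0] [552.0, 32.0, 287.0]
1.494 [0.0, -12.6, 0.7] [552.0, 19.0, 286.0]
1.444 [0.0, -12.6, 1.3] [552.0, 7.0, 285.0]
1.393 [0.0, -12.5, 1.9] [553.0, -6.0, 283.0]
1.342 [0.0, -12.4, 2.6] [553.0, -18.0, 281.0]
1.292 [0.0, -12.2, 3.2] [553.0, -30.0, 277.0]
1.241 [0.0, -12.1, 3.8] [554.0, -43.0, 274.0]
1.19 [0.0, -11.9, 4.4] [554.0, -54.0, 269.0]
1.14 [0.0, -11.6, 5.0] [554.0, -66.0, 264.0]
1.089 [0.0, -11.4, 5.6] [555.0, -77.0, 259.0]
1.039 [-0.0, -11.1, 6.2] [555.0, -88.0, 252.0]
0.988 [-0.0, -10.7, 6.7] [555.0, -99.0, 246.0]
0.937 [-0.0, -10.4, 7.2] [556.0, -110.0, 238.0]
0.887 [-0.0, -10.0, 7.8] [556.0, -120.0, 231.0]
0.836 [-0.0, -9.6, 8.3] [556.0, -129.0, 223.0]
0.785 [-0.0, -9.2, 8.7] [556.0, -138.0, 214.0]
```

View pics/s4.png

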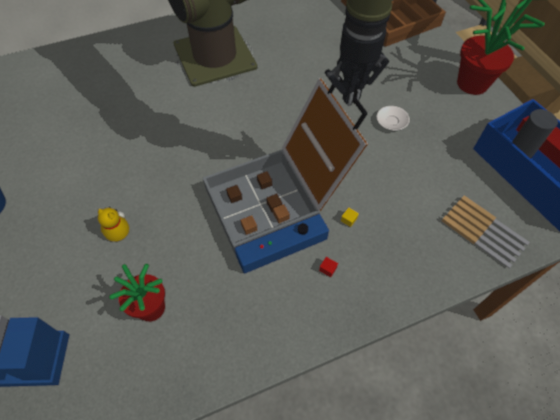

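The fingers hold the bar at about (358,98) and the blocks lie in their quarters. Now I'll swing the lid along its arc.

>>> {"method": "arm_command", "body": {
  "rows": [
    [[0, -11.5, -4.9, 0, 0, 0], [0, -11.9, -4.4, 0, 0, 0], [0, -12.1, -3.8, 0, 0, 0], [0, -12.3, -3.1, 0, 0, 0], [0, -12.4, -2.5, 0, 0, 0]]
  ]
}}

```text
t: 18.95
eef_pos: [0.5507, 0.0811, 0.2839]
ee_rot: [-179.9, -0.1, -178.3]
force: [-0.4, 1.6, 6.7]
finger_gap: 0.089
grip_force: 58.5
```

>>> {"method": "arm_command", "body": {
  "rows": [
    [[0, -12.5, -1.9, 0, 0, 0], [0, -12.6, -1.3, 0, 0, 0], [0, -12.6, -0.6, 0, 0, 0], [0, -12.7, 0, 0, 0, 0], [0, -12.6, 0.7, 0, 0, 0]]
  ]
}}

```text
t: 19.58
eef_pos: [0.5527, 0.0175, 0.2854]
ee_rot: [-179.8, -0.2, -178.3]
force: [5.2, 1.1, 0.1]
finger_gap: 0.093
grip_force: 62.3
```

>>> {"method": "arm_command", "body": {
  "rows": [
    [[0, -12.6, 1.3, 0, 0, 0], [0, -12.5, 1.9, 0, 0, 0], [0, -12.4, 2.6, 0, 0, 0], [0, -12.2, 3.2, 0, 0, 0], [0, 0, 0, 0, 0, 0]]
  ]
}}

```text
t: 20.2
eef_pos: [0.5544, -0.0331, 0.2767]
ee_rot: [-179.7, -0.2, -178.4]
force: [6.2, -0.7, 2.0]
finger_gap: 0.093
grip_force: 61.0
```

Run:
```python
from h import *
o=env.observe(); print(o['eef_pos'],o['ee_rot'],o['force'],o['wrist_torque'],np.round(o['joint_pos'],1))
im=img('scene','s5.png')
for c in('scene','top'):
  im=img(c)
  for t in('lid_bar','lid_hinge'):
    for x in env.tip_of(c,t)[:1]: print(c,t,x,w(im,*x['position']))
```

```text
[ 0.55439035 -0.03311269  0.27669227] [-1.79706479e+02 -1.60985335e-01 -1.78414253e+02] [ 6.2035363  -0.65042363  2.03083649] [-0.15158812 -1.10523802 -0.01700653] [-3.2 17.2  2.1 75.  -0.3 -4.8]
scene lid_bar {'position': [271.7, 114.2], 'confidence': 0.77} [ 0.54929185 -0.0307052   0.29649838]
scene lid_hinge {'position': [301.7, 177.4], 'confidence': 0.83} [ 0.64952732 -0.00890735  0.20884713]
```

>>> {"method": "arm_command", "body": {
  "rows": [
    [[-0.2, -12.1, 3.8, 0, 0, 0], [-0.2, -11.9, 4.4, 0, 0, 0], [-0.2, -11.6, 5.0, 0, 0, 0], [-0.2, -11.4, 5.6, 0, 0, 0], [-0.2, -11.1, 6.2, 0, 0, 0]]
  ]
}}

```text
t: 21.18
eef_pos: [0.5561, -0.0898, 0.251]
ee_rot: [-179.9, -0.3, -178.3]
force: [2.4, -6.5, 6.0]
finger_gap: 0.091
grip_force: 61.6
```

>>> {"method": "arm_command", "body": {
  "rows": [
    [[0, -10.7, 6.7, 0, 0, 0], [0, -10.4, 7.2, 0, 0, 0], [0, -10, 7.8, 0, 0, 0], [0, -5, 4.2, 0, 0, 0], [0, 0, 0, 0, 0, 0]]
  ]
}}

```text
t: 21.8
eef_pos: [0.5573, -0.1263, 0.2251]
ee_rot: [-179.9, -0.2, -178.4]
force: [5.5, 1.1, 0.0]
finger_gap: 0.089
grip_force: 59.9
```

Run:
```python
from h import *
o=env.observe(); p=o['eef_pos'];print(p,o['ee_rot'],o['force'],o['wrist_torque'],o['grip_force'])
b=np.array([-(p[1]-.040),p[2]+.0172-.054]); print('r',np.hypot(*b),'deg',np.degrees(np.arctan2(b[1],b[0])))
# lid plane from scene cloud: amber underside/top
for c in('scene','top'):
    im=img(c,'e_%s.png'%c);C=cloud(im).reshape(-1,3);px=im['pixels'].reshape(-1,3).astype(int)
    m=(abs(C[:,0]-.552)<.085)&(C[:,1]<.02)&(C[:,1]>-.12)&(C[:,2]>.075)&(C[:,2]<.225)&(px[:,0]>px[:,2]*1.5)
    q=C[m]; print(c,len(q))
    if len(q)>50:
        l=cv2.fitLine(q[:,1:].astype(np.float32),cv2.DIST_HUBER,0,.01,.01).ravel(); print(l,np.degrees(np.arctan(-l[1]/l[0])), 'off from hinge mm',1000*((l[2]-.04)*l[1]-(l[3]-.054)*l[0]))
```

```text
[ 0.55733457 -0.12625002  0.22512112] [-179.8608136    -0.24095085 -178.3663944 ] [5.50248056 1.13283617 0.01274779] [ 0.27251749 -1.25859687  0.01999798] 59.86329138278961
r 0.2512049217305969 deg 48.56191284140438
scene 2059
[ 0.66147965 -0.7499631  -0.02858228  0.13527475] 48.58718 off from hinge mm -2.3274086
top 4572
[ 0.6661564  -0.74581206 -0.03803387  0.1485768 ] 48.228897 off from hinge mm -4.8043394
```

>>> {"method": "arm_command", "body": {
  "rows": [
    [[0, -5.6, 5.0, 0, 0, 0], [0, -5.4, 5.3, 0, 0, 0], [0, 0, 0, 0, 0, 0], [0, 0, 0, 0, 0, 0], [0, 0, 0, 0, 0, 0]]
  ]
}}

```text
t: 22.52
eef_pos: [0.5576, -0.1374, 0.2152]
ee_rot: [-179.8, -0.2, -178.4]
force: [6.8, -0.6, -1.3]
finger_gap: 0.088
grip_force: 59.1
```

Run:
```python
from h import *
o=env.observe(); p=o['eef_pos'];print(p,o['force'],o['wrist_torque'],o['grip_force'],o['finger_gap'],np.abs(o['joint_vel']).max())
b=np.array([-(p[1]-.040),p[2]+.0172-.054]); print('r',np.hypot(*b),'deg',np.degrees(np.arctan2(b[1],b[0])))
for c in('scene','top'):
    im=img(c,'f_%s.png'%c);C=cloud(im).reshape(-1,3);px=im['pixels'].reshape(-1,3).astype(int)
    m=(abs(C[:,0]-.552)<.085)&(C[:,1]<.02)&(C[:,1]>-.12)&(C[:,2]>.075)&(C[:,2]<.215)&(px[:,0]>px[:,2]*1.5)
    q=C[m]; l=cv2.fitLine(q[:,1:].astype(np.float32),cv2.DIST_HUBER,0,.01,.01).ravel(); print(c,len(q),np.degrees(np.arctan(-l[1]/l[0])))
```

```text
[ 0.55760707 -0.13739244  0.21517698] [ 6.77751112 -0.62329755 -1.33611049] [-0.14800635 -1.1704068   0.02927865] 59.051867723464966 0.08822240409514044 0.11246829792661951
r 0.25156792869518885 deg 45.158557169963586
scene 2362 44.925167
top 4894 44.738396
```

View pics/f_scene.png

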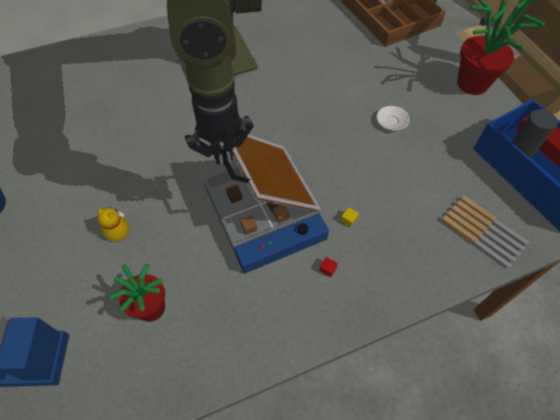

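The lid is held at about 45° by the bar near (235,165). The visible blocks are in place, and the cat, pot and bowl have not moved. Handing in.

```bash
python3 -c "
from station import env
print(env.close_job())"
```

```text
the job is handed in; nothing more can be done
None
```

I handed the job in at about 22.6 s: the five blocks lie flat in one layer with at least one clear of the lines in each quarter, and the gripper still holds the lid at about 45°. The pot, bowl and cat were not touched.

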